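# Open the belt case onto its lid stop

### The arm

A 7-joint arm with a two-finger parallel gripper is mounted at the origin on a cart in front of the work surface, level with it; the furniture and walls round the work are solid. World frame = base frame: x ahead of the robot, y to its left, z up, the work surface at z = 0. Lengths are in m, angles in rad, forces in N, time in s.
With the tool pointing down it reaches from about 0.425 to 0.875 m from the base axis. Payload 4.7 kg.
Tool frame: the origin (TCP) lies at the very end of the fingers, on their centre line; the grasp point (between the pads) lies behind it (ctrl.tcp_to_grasp is the y of the grasp point in the tool frame, in m); y points along the fingers, x is the direction in which the jaws open and shut, and the axes are right-handed (so a half turn about y gives the same grasp; the last joint's range is limited). The gripper opens to 87 mm and grips with 3 to 60 N. Pads are 19 mm wide; open, the fingers measure 117 mm over their backs; the gripper's body (75 mm by 190 mm) begins 51 mm behind the grasp point.
Start: joints at [-1.327, 0.321, -0.07, 1.45, 0.023, 1.371, -0.057], TCP at [0.148, 0.633, 0.223] pointing down, gripper open.
Joint ranges: [-2.86, 2.86], [-0.3, 2.09], [-1.38, 1.24], [0.06, 2.45], [-1.56, 4.7], [0.09, 2.05], [-2.69, 2.69]. Speed limits (rad/s): [2.57, 2.57, 3.14, 3.14, 3.14, 3.14, 3.14].

### API

Orientations are given as a rotation vector (axis times angle).
In Python, from bench import ctrl, get_image, workorder gives the robot as it stands.
- The arm moves only by the tool drive_tool, never from a script. Its argument "increments" is text: rows parted by semicolons, each of 5 numbers parted by spaces: the shift along the tool's x, y, z in mm, then the turn about the tool's y in degrees, then the closure in counts, from 0 (fully open) to 255 (shut). In form: tx ty tz yaw fingers; .... A call has 1 to 20 rows; each row shifts and turns the commanded pose from where the row before left it, along the tool's axes as they then stand; what a row does not reach is not made up. A row lasts 1/8 s, in which the tool goes at most 62.5 mm and 10.7 degrees, less where a joint would pass 70% of its speed; a pose out of reach is approached as far as the arm can. A call is refused whole if a number of a shift passes 62.5 or a number of a turn 10.7, either way. A call with a gripper value outside its range is refused whole. The fingers move at their own pace and stop on an object; "squeeze" is the grip in N (left out, the last holds). Time passes only in rows, so rows that do not move let the fingers close. It gives the time, the measured TCP pose, the force and the opening at its end, in the units of the state.
- ctrl.get_state(): the state, without advancing time (a new reading comes with each control period).
- get_image(name): name is "scene" or "top"; returns a dict with "img" (384x512x3 uint8, red, green, blue), "mtx" (3x3 intrinsics, pixels), "k1" (the pictures are not rectified: a ray, as slopes to the right and down, at radius r is drawn at 1 + k1 r^2 times it, then the intrinsics apply), "camera_from_world" (4x4, takes a point from world to camera coordinates). Camera axes: x right, y up, looking along -z (the intrinsics and any distortion apply to the point x, -y, -z); pixel columns grow to the right and rows downward; lengths in m; the calibration is good to about 2 mm. A picture is of the moment at which its call begins. There is no depth.
- workorder.close_job(): hands the job in, once; it reports no verdict.
The state is a dict: "time": time; "joint_positions": joint angles; "qd": joint speeds; "joint_torque": joint torques, N m; "position": TCP position; "tool_rot": TCP orientation; "ft_force": force on the tool from outside, world axes, zero at the start; "torque": the same for the moment, N m; "grip_width": opening from 0.0 (shut) to 1.0 (fully open).
Only numpy, scipy, OpenCV 4.12 (cv2) and the standard library are available. Lean on these libraries where they do the work, as an engineer would, in place of code of your own. Each camera call takes 0.05 s, during which the arm holds its last target.

### The job

Open the green sanding-belt case (the black sloping lip at its front is the lid's handle): swing the lid up and over backwards until it meets the rubber-tipped stop screw behind the case, and press it home against the stop, gently but firmly, for a moment. Then let go, leaving the lid resting against the stop. Do not slam or force it against the stop, and leave the oil bottle beside it, the tape measure and the tape roll where they are.

Things in the scene. Friction and masses are not known exactly. Their poses are not given: they have to be found in the camera images.
- case: Green steel case, fixed to the table, body 130 deep (its x) x 220 wide (its y) x 70 mm high, walls 4 mm, a belt lying inside. Origin: centre of its underside. Its x axis points from its front to its back, where the lid is hinged; z up. Placed at different spots, turned up to 0.25 rad.
- lid (a joint): Angle of the flat green lid (135 mm hinge to front edge, 224 wide, 8 thick, 0.35 kg). 0 = shut, grows as the front edge rises and swings over backwards, 1.57 = upright. Stiff hinge (0.35 N m): the lid stays where it is left. The stop screw catches its outer face somewhere between about 1.65 and 1.95, different each time. Starts shut or up to 0.25 ajar.
- lid_hinge (a point): Middle of the hinge axis, 65 mm behind the case's origin, 70 mm above the table; the axis runs along the case's y. This frame turns with the lid (axes as the case's when shut).
- lid_lip (a point): Grip point in the middle of the black lip, a plate 120 mm wide (along y), 10 thick, reaching 46 mm from the lid's front edge; with the lid shut it slopes up and to the front, 35 degrees from vertical. The point is 32 mm from its root, at x -148, z +32 mm from the hinge in the lid's frame. Turns with the lid (same axes); the free edge points along (-0.574, 0, 0.819).
- lid_stop: Steel stop bracket fixed behind the case, 178 mm high, 50 wide, front face 67 mm behind the hinge axis. A stop screw with black rubber tip 18 mm across points forward from it, 160 mm above the table; the tip lies 19 to 45 mm behind the hinge axis, different each time, not reported; the rubber gives 1 to 3 mm. Origin: on the table under the hinge axis; axes as the case's.
- oil_bottle: White bottle with red spout, 44 mm diameter, 122 mm high, standing loose beside the case at its left. Origin: centre of its underside.
- tape_measure: Yellow tape measure, 68x85x34 mm, loose, at the right of the case. Origin: centre of its underside.
- tape_roll: Beige roll of masking tape lying flat, 105 mm diameter, 24 mm high, loose, farther right. Origin: centre of its underside.
Mind the look-alikes: they are no part of the job. What is meant by the oil_bottle is not blue or orange, and is the larger of those in its own colour.

How it is judged:
By the outcome, as a careful person would: the job done as asked, in the order asked, and still so for the second after the job is handed in, with the robot touching nothing.
It also fails if it takes over 48 s, if anything falls off the work surface, if the arm or the gripper's body presses on something with over 40 N, if the wrist force passes 120 N, or if a joint passes its speed limit or range.

## Working session

There is one attempt and no reset: what is moved stays moved. The work goes in short steps, Python scripts to look and compute and a tool call to move; the robot and the scene stay as the last step left them, time stands still between calls to the robot, and variables do not carry over. Pictures are saved under pics/ and viewed, and the job is handed in when it is done.

Besides the shell and the picture viewer there is one more tool, called after "Emit:" as a command line: name --argument value ..., lists and objects as JSON in quotes. drive_tool: Moves the arm, as the interface text tells. Its arguments: {"type":"object","properties":{"increments":{"type":"string"},"squeeze":{"type":"number"}},"required":["increments"]}

```bash
mkdir -p pics; ls; python3 - <<'E'
from bench import ctrl,get_image,workorder
import cv2,numpy as np
s=ctrl.get_state()
for k in s: print(k,s[k])
print(ctrl.tcp_to_grasp)
for n in ("scene","top"):
    d=get_image(n); np.savez(f"{n}0.npz",**d)
    cv2.imwrite(f"pics/{n}0.png",cv2.resize(d["img"][:,:,::-1],(800,600),interpolation=cv2.INTER_CUBIC))
    print(n,d["mtx"],d["k1"],d["camera_from_world"])
E
```

```text
pics
time 0.0
joint_positions [-1.32689971  0.32181591 -0.0700858   1.45169066  0.02262533  1.37078808
 -0.05693811]
qd [ 0.00090043  0.0004477  -0.00106936  0.00032778 -0.00061602  0.00190546
  0.00027825]
joint_torque [ 3.43779884e-04 -4.91285706e+01 -4.03736411e-01 -3.12531388e+01
 -6.39723195e-02  4.39381355e-02  1.66227560e-04]
position [0.14798662 0.63235635 0.22145827]
tool_rot [-1.31049509 -1.03727255  1.03964671]
ft_force [ 0.80819274 -0.29734186 -0.0124859 ]
torque [0.00073309 0.00645198 0.02273818]
grip_width 0.9960316709488957
-0.0187
scene [[363.61182854   0.         249.51889811]
 [  0.         363.61182854 191.90398387]
 [  0.           0.           1.        ]] -0.005757991239238553 [[-0.47654226 -0.8790063  -0.01598135  0.33369807]
 [ 0.37292912 -0.21857367  0.90174798 -0.31310261]
 [-0.79613526  0.42376111  0.43196664 -0.43168639]
 [ 0.          0.          0.          1.        ]]
top [[404.89980101   0.         261.586751  ]
 [  0.         404.89980101 194.94344084]
 [  0.           0.           1.        ]] 0.04984753286511352 [[ 0.01308167 -0.99983663 -0.01247353  0.0307008 ]
 [ 0.98674338  0.01089029  0.16192255 -0.60951123]
 [-0.16176026 -0.01442639  0.98672463 -1.06268921]
 [ 0.          0.          0.          1.        ]]
```

View pics/scene0.png

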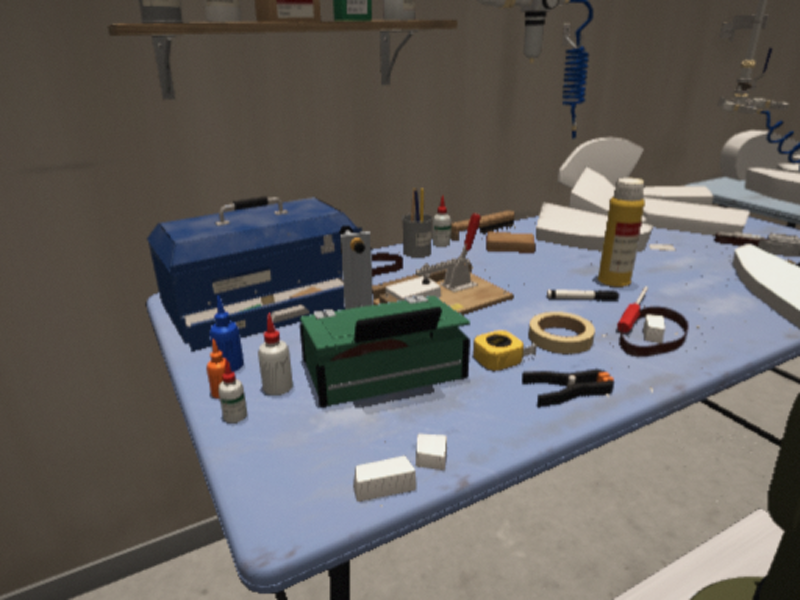

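View pics/top0.png

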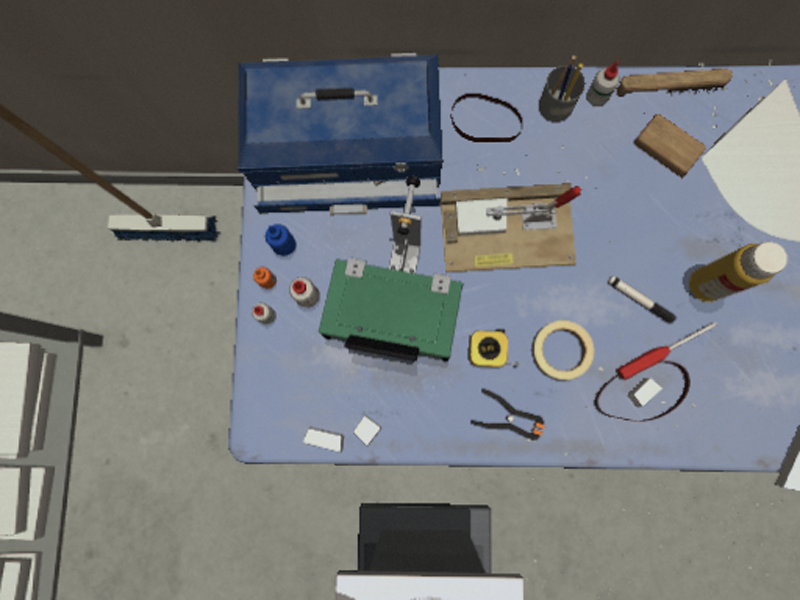

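```bash
cat > h.py <<'E'
import numpy as np,cv2
def load(n):
    d=np.load(n+".npz"); return {k:d[k] for k in d}
def proj(d,P):
    P=np.atleast_2d(P); T=d["camera_from_world"]; c=P@T[:3,:3].T+T[:3,3]
    s=np.c_[c[:,0]/-c[:,2],-c[:,1]/-c[:,2]]; r2=(s**2).sum(1,keepdims=True)
    s=s*(1+float(d["k1"])*r2); M=d["mtx"]; return np.c_[s[:,0]*M[0,0]+M[0,2],s[:,1]*M[1,1]+M[1,2]]
def ray(d,uv):
    uv=np.atleast_2d(np.array(uv,float)).reshape(-1,1,2)
    s=cv2.undistortPoints(uv,d["mtx"],np.array([float(d["k1"]),0,0,0])).reshape(-1,2)
    T=d["camera_from_world"]; v=np.c_[s[:,0],-s[:,1],-np.ones(len(s))]@T[:3,:3]
    return -T[:3,:3].T@T[:3,3], v
def onz(d,uv,z):
    o,v=ray(d,uv); return o+v*((z-o[2])/v[:,2])[:,None]
def tri(d1,u1,d2,u2):
    o1,v1=ray(d1,u1);o2,v2=ray(d2,u2);out=[]
    for a,b in zip(v1,v2):
        a=a/np.linalg.norm(a);b=b/np.linalg.norm(b)
        t=np.linalg.lstsq(np.c_[a,-b],o2-o1,rcond=None)[0]
        p,q=o1+a*t[0],o2+b*t[1]; out.append(np.r_[(p+q)/2,np.linalg.norm(p-q)])
    return np.array(out)
def crop(d,x0,y0,x1,y1,f,name):
    i=cv2.resize(d["img"][y0:y1,x0:x1,::-1],None,fx=f,fy=f,interpolation=cv2.INTER_CUBIC); cv2.imwrite("pics/"+name,i)
E
python3 - <<'E'
from h import *
t=load("top0");s=load("scene0")
print(proj(t,[.148,.633,.223]),proj(s,[.148,.633,.223]),ray(s,[0,0])[0],ray(t,[0,0])[0])
crop(t,190,150,310,240,6,"tc0.png"); crop(s,120,140,310,270,4,"sc0.png")
E
```

```text
[[-27.03095373 396.18231844]] [[-321.61994197  567.47998674]] [-0.06789444  0.40781863  0.47414671] [0.42912867 0.02200276 1.14765818]
```

View pics/tc0.png

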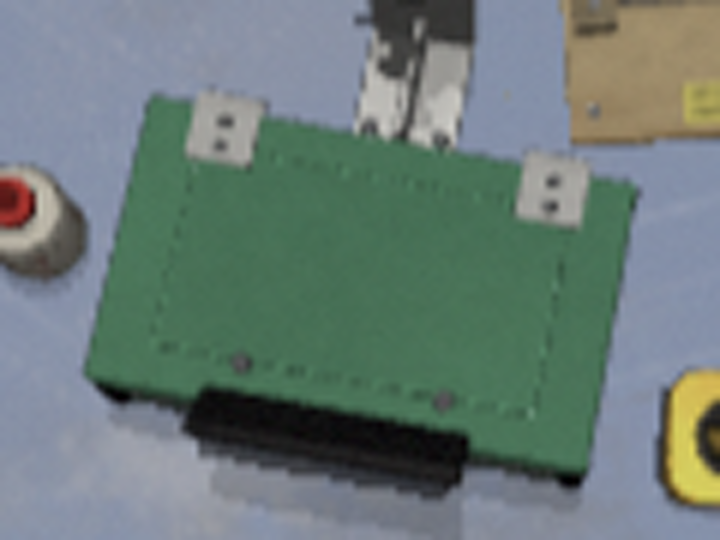

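View pics/sc0.png

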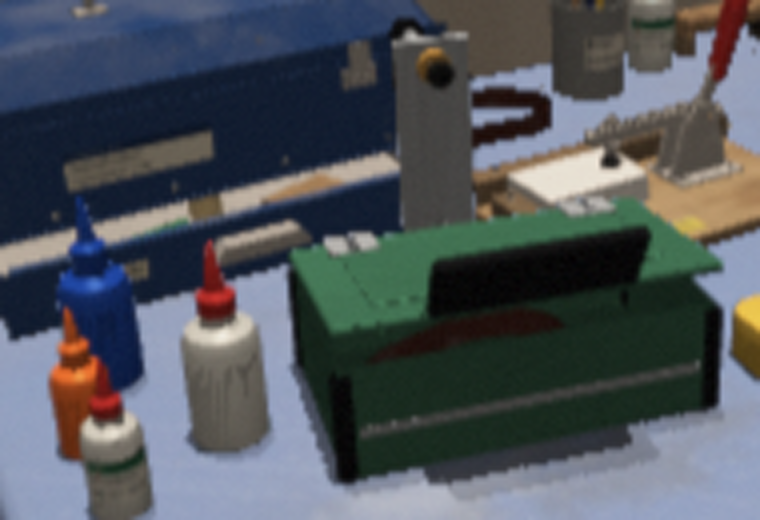

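```bash
python3 - <<'E'
from h import *
np.set_printoptions(precision=4,suppress=True)
t=load("top0");s=load("scene0")
T=lambda L:np.array(L)/6+[190-.4,150-.4]; S=lambda L:np.array(L)/4+[120-.4,140-.4]
tt=T([(152,97),(637,188),(584,475),(90,376),(187,430),(452,490)])
ss=S([(290,254),(620,200),(722,268),(332,333),(432,265),(648,232)])
P=tri(t,tt,s,ss);print(P)
print("back at z=.074",onz(t,tt[:2],.078))
b=onz(s,S([(350,480),(713,405)]),0); print("body front bottom",b)
print("stop tip",onz(s,S([(440,70)]),.16), "bracket top",onz(t,T([(372,-0),(475,0)]),.178))
E
```

```text
[[ 0.6838  0.1651  0.0747  0.001 ]
 [ 0.6469 -0.0506  0.0737  0.0083]
 [ 0.5139 -0.0296  0.091   0.0003]
 [ 0.5548  0.1871  0.0918  0.0014]
 [ 0.5281  0.14    0.1313  0.0026]
 [ 0.5036  0.0274  0.1323  0.0003]]
back at z=.074 [[ 0.6832  0.1652  0.078 ]
 [ 0.6437 -0.0538  0.078 ]]
body front bottom [[ 0.5523  0.1854  0.    ]
 [ 0.5147 -0.0285  0.    ]]
stop tip [[0.7138 0.0465 0.16  ]] bracket top [[0.7014 0.0623 0.178 ]
 [0.7018 0.0199 0.178 ]]
```

```bash
cat >> h.py <<'E'
from scipy.spatial.transform import Rotation as Ro
def st():
    from bench import ctrl
    s=ctrl.get_state(); R=Ro.from_rotvec(s["tool_rot"]).as_matrix()
    print("t",round(s["time"],2),"p",np.round(s["position"],4),"F",np.round(s["ft_force"],1),"gw",round(s["grip_width"],3),"q7",round(s["joint_positions"][6],2))
    print(np.round(R,3)); return s,R
phi=-.18; ex=np.array([np.cos(phi),np.sin(phi),0]); ey=np.array([-np.sin(phi),np.cos(phi),0]); H=np.array([.662,.0555,.07])
def go(x,y,z):  # lid-case coords rel hinge -> tool shift
    s,R=st(); tgt=H+ex*x+ey*y+np.array([0,0,z]); print("tgt",tgt,"tool shift mm",np.round(R.T@(tgt-s["position"])*1000,1))
    tz=R[:,2]; print("yaw of tool z",np.degrees(np.arctan2(tz[1],tz[0])),"case x",np.degrees(phi))
E
python3 -c "
from h import *
go(-.20,0,.14)"
```

```text
t 0.1 p [0.148  0.6324 0.2216] F [-0.1  0.8 -0.3] gw 0.997 q7 -0.06
[[ 0.228 -0.    -0.974]
 [ 0.974 -0.002  0.228]
 [-0.002 -1.    -0.   ]]
tgt [0.46523126 0.09130591 0.21      ] tool shift mm [-454.6   12.4 -432.1]
yaw of tool z 166.83829155163474 case x -10.313240312354818
```

Emit:
drive_tool --increments "-10 0 -10 0 255;-25 1 -24 0 255;-30 1 -28 0 255;-30 1 -28 0 255;-30 1 -28 0 255;-30 1 -28 0 255;-30 1 -28 0 255;-30 1 -28 0 255;-30 1 -28 0 255;-30 1 -28 0 255;-30 1 -28 0 255;-30 1 -28 0 255;-30 1 -28 0 255;-30 1 -28 0 255;-30 1 -28 0 255;-25 0 -25 0 255;-10 0 -9 0 255;0 0 0 -3 255;0 0 0 0 255" --squeeze 20

```text
time: 2.48
position: [0.4633, 0.0871, 0.2084]
tool_rot: [-1.287, -1.077, 1.078]
ft_force: [0.6, 0.9, -0.8]
grip_width: 0.009
```

```bash
python3 -c "
from h import *
from bench import get_image
go(-.18,0,.025)
for n in ('scene','top'):
    d=get_image(n); np.savez(n+'1.npz',**d); cv2.imwrite('pics/%s1.png'%n,cv2.resize(d['img'][:,:,::-1],(800,600)))
"
```

```text
t 2.48 p [0.4633 0.0871 0.2084] F [ 0.6  0.9 -0.8] gw 0.009 q7 1.12
[[ 0.176 -0.001 -0.984]
 [ 0.984  0.001  0.176]
 [ 0.    -1.     0.001]]
tgt [0.48490814 0.08772532 0.095     ] tool shift mm [  4.3 113.3 -21.2]
yaw of tool z 169.84357910569148 case x -10.313240312354818
```

View pics/scene1.png

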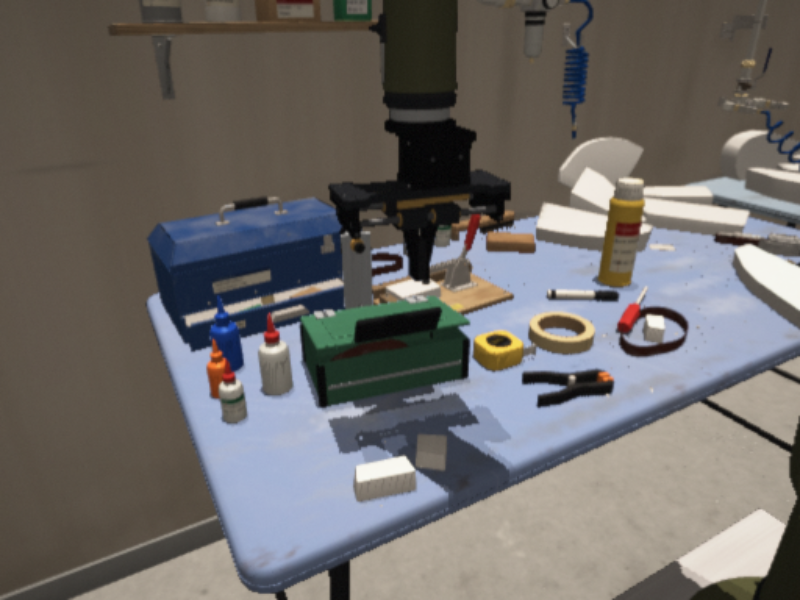

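View pics/top1.png

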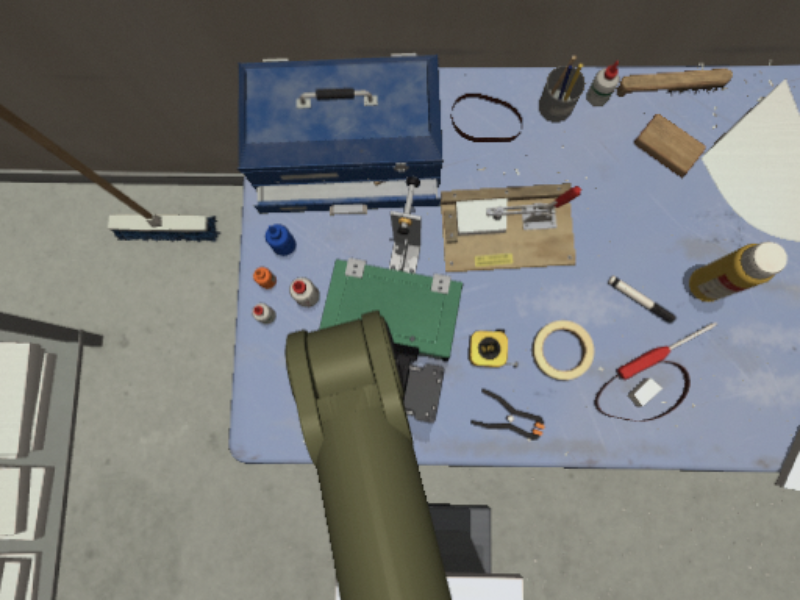

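Emit:
drive_tool --increments "2 20 -4 0 255;2 30 -4 0 255;0 30 -4 0 255;0 22 -4 0 255;0 11 0 0 255;0 0 0 0 255"

```text
time: 3.32
position: [0.4797, 0.0879, 0.0951]
tool_rot: [-1.287, -1.077, 1.079]
ft_force: [-0.3, 0.4, 0.6]
grip_width: 0.001
```

```bash
python3 -c "
from h import *
go(-.1585,0,.025)
"
```

```text
t 3.33 p [0.4797 0.0879 0.0951] F [-0.3  0.4  0.6] gw 0.001 q7 1.2
[[ 0.176 -0.001 -0.984]
 [ 0.984 -0.     0.176]
 [-0.001 -1.     0.001]]
tgt [0.50606077 0.08387619 0.095     ] tool shift mm [  0.6   0.1 -26.6]
yaw of tool z 169.85069069992718 case x -10.313240312354818
```

Emit:
drive_tool --increments "0 0 -7 0 255;0 0 -7 0 255;0 0 -6 0 255;0 0 -4 0 255;0 0 -3 0 255;0 -2 -2 0 255;0 -4 -3 0 255;0 -4 -3 0 255;0 -4 -3 0 255;0 -3 -3 0 255;0 -3 -3 0 255;0 0 0 0 255"

```text
time: 4.82
position: [0.5088, 0.0827, 0.1122]
tool_rot: [-1.263, -1.055, 1.096]
ft_force: [-36.0, 3.9, 16.7]
grip_width: 0.01
```

```bash
python3 -c "
from h import *
from bench import get_image
go(-.117,0,.070)
for n in ('scene','top'):
    d=get_image(n); np.savez(n+'2.npz',**d); 
crop(load('scene2'),120,60,330,270,3,'s2.png')
"
```

```text
t 4.83 p [0.5088 0.0827 0.1122] F [-36.    3.9  16.7] gw 0.01 q7 1.27
[[ 0.174 -0.033 -0.984]
 [ 0.985  0.002  0.174]
 [-0.004 -0.999  0.033]]
tgt [0.54689029 0.07644646 0.14      ] tool shift mm [  0.3 -29.1 -37.7]
yaw of tool z 169.99289082714404 case x -10.313240312354818
```

View pics/s2.png

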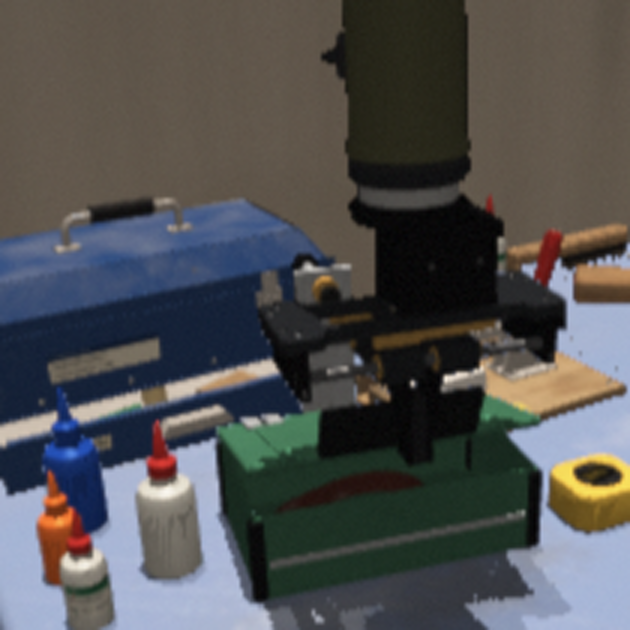

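Emit:
drive_tool --increments "0 -4 0 0 255;0 -4 0 0 255;0 -4 -1 0 255;0 -4 -1 0 255;0 -4 -2 0 255;0 0 0 0 255"

```text
time: 5.68
position: [0.5233, 0.0802, 0.1349]
tool_rot: [-1.28, -1.071, 1.083]
ft_force: [-12.2, 1.3, 7.5]
grip_width: 0.007
```

```bash
python3 -c "
from h import *
from bench import get_image
go(-.117,0,.085)
for n in ('scene','top'):
    d=get_image(n); np.savez(n+'3.npz',**d); 
crop(load('scene3'),120,60,330,270,3,'s3.png')
"
```

```text
t 5.67 p [0.5233 0.0802 0.1349] F [-12.2   1.3   7.5] gw 0.007 q7 1.27
[[ 0.176 -0.01  -0.984]
 [ 0.984  0.001  0.176]
 [-0.001 -1.     0.01 ]]
tgt [0.54689029 0.07644646 0.155     ] tool shift mm [  0.4 -20.3 -23.7]
yaw of tool z 169.88823716394936 case x -10.313240312354818
```

View pics/s3.png

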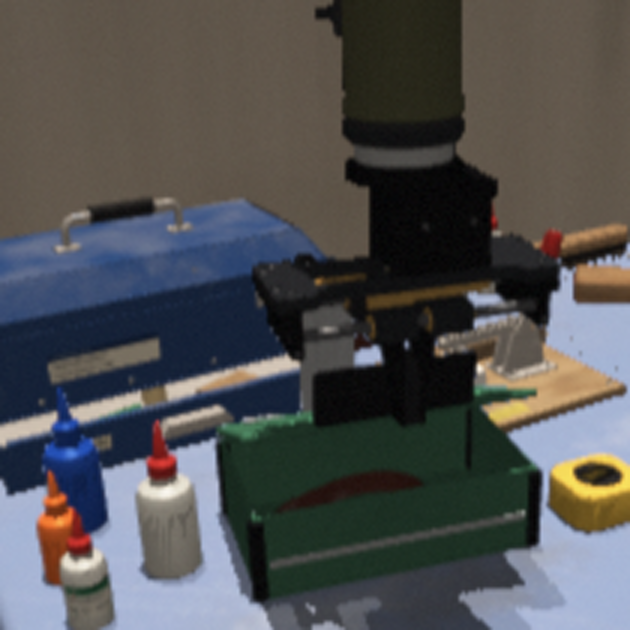

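Emit:
drive_tool --increments "0 -4 -3 0 255;0 -4 -4 0 255;0 -4 -4 0 255;0 -3 -4 0 255;0 -3 -4 0 255;0 -2 -5 0 255;0 0 0 0 255"

```text
time: 6.65
position: [0.5472, 0.0765, 0.1559]
tool_rot: [-1.279, -1.072, 1.082]
ft_force: [-13.3, 1.4, 10.3]
grip_width: 0.004
```

```bash
python3 -c "
from h import *
go(-.0735,0,.107)
"
```

```text
t 6.65 p [0.5472 0.0765 0.1559] F [-13.3   1.4  10.3] gw 0.004 q7 1.3
[[ 0.175 -0.01  -0.984]
 [ 0.985  0.002  0.175]
 [ 0.001 -1.     0.01 ]]
tgt [0.58968749 0.06865867 0.177     ] tool shift mm [ -0.3 -21.5 -43. ]
yaw of tool z 169.89956321608378 case x -10.313240312354818
```

Emit:
drive_tool --increments "0 -4 -4 0 255;0 -4 -4 0 255;0 -4 -5 0 255;0 -3 -5 0 255;0 -3 -5 0 255;0 -2 -5 0 255;0 -2 -5 0 255;0 0 -5 0 255;0 0 -5 0 255;0 0 0 0 255"

```text
time: 7.9
position: [0.588, 0.0695, 0.188]
tool_rot: [-1.273, -1.073, 1.079]
ft_force: [-39.2, 0.5, 62.4]
grip_width: 0.001
```

```bash
python3 -c "
from h import *
from bench import get_image
go(-.041,0,.115)
for n in ('scene','top'):
    d=get_image(n); np.savez(n+'4.npz',**d); 
crop(load('scene4'),120,60,330,270,3,'s4.png')
"
```

```text
t 7.9 p [0.588  0.0695 0.188 ] F [-39.2   0.5  62.4] gw 0.001 q7 1.35
[[ 0.175 -0.012 -0.984]
 [ 0.985  0.008  0.175]
 [ 0.006 -1.     0.013]]
tgt [0.62166241 0.06284021 0.185     ] tool shift mm [ -0.7   2.6 -34.4]
yaw of tool z 169.91684801843806 case x -10.313240312354818
```

View pics/s4.png

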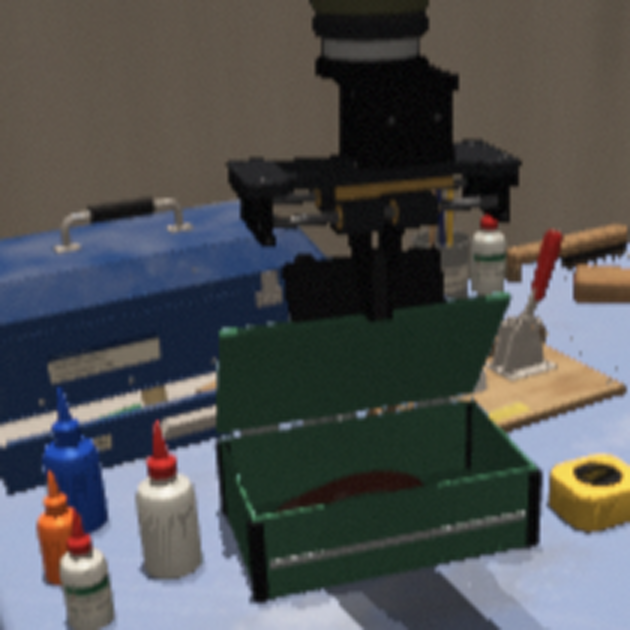

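Emit:
drive_tool --increments "0 0 5 0 255;0 0 8 0 255;0 0 8 0 255;0 0 4 0 255;0 5 0 0 255;0 0 0 0 255"

```text
time: 8.75
position: [0.5686, 0.0716, 0.1714]
tool_rot: [-1.288, -1.076, 1.079]
ft_force: [0.2, -0.1, 0.0]
grip_width: 0.007
```

```bash
python3 -c "
from h import *
from bench import get_image
go(-.0735,0,.095)
for n in ('scene','top'):
    d=get_image(n); np.savez(n+'5.npz',**d); 
crop(load('scene5'),120,60,330,270,3,'s5.png');crop(load('top5'),190,110,310,240,5,'t5.png')
"
```

```text
t 8.75 p [0.5686 0.0716 0.1714] F [ 0.2 -0.1  0. ] gw 0.007 q7 1.32
[[ 0.177 -0.002 -0.984]
 [ 0.984 -0.001  0.177]
 [-0.001 -1.     0.001]]
tgt [0.58968749 0.06865867 0.165     ] tool shift mm [  0.8   6.4 -21.2]
yaw of tool z 169.82248328377972 case x -10.313240312354818
```

View pics/s5.png

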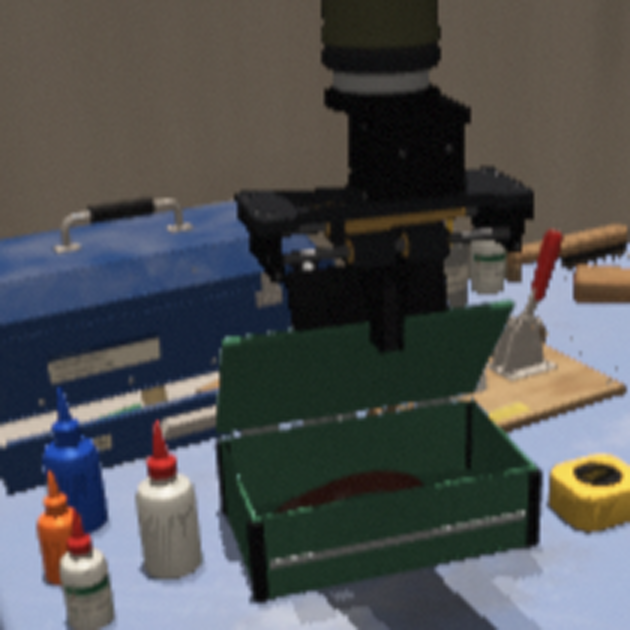

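View pics/t5.png

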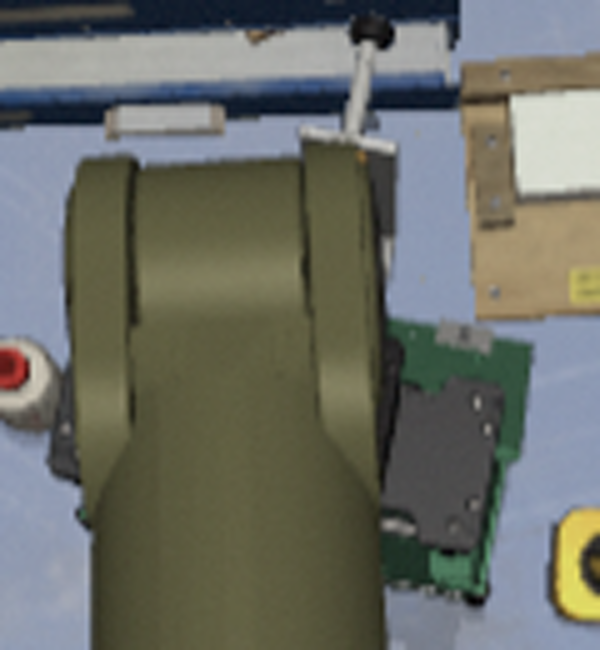

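```bash
cat >> h.py <<'E'
def ony(d,uv,yc):
    o,v=ray(d,uv); t=(yc-(o-H)@ey)/(v@ey); p=o+v*t[:,None]-H; return np.c_[p@ex,p@ey,p[:,2]]
E
python3 -c "
from h import *
d=load('scene5')
for uv,y in (((193,173.6),.112),((290.3,160.6),-.112)):
    p=ony(d,uv,y)[0]; print(p, np.hypot(p[0],p[2]), np.degrees(np.arctan2(p[2],-p[0])))
"
```

```text
[-0.06201462  0.112       0.1064998 ] 0.12323969189103237 59.787842484340786
[-0.06553521 -0.112       0.10751716] 0.12591586071725427 58.63633315025872
```

Emit:
drive_tool --increments "1 8 0 0 255;0 0 -6 0 255;0 0 -5 0 255;0 0 -4 0 255;0 -1 -4 0 255;0 -2 -4 0 255;0 -2 -4 0 255;0 -2 -4 0 255;0 0 0 0 255"

```text
time: 9.98
position: [0.5994, 0.0678, 0.1736]
tool_rot: [-1.286, -1.077, 1.077]
ft_force: [-7.5, 1.2, 11.2]
grip_width: 0.006
```

```bash
python3 -c "
from h import *
from bench import get_image
go(-.044,0,.105)
for n in ('scene',):
    d=get_image(n); np.savez(n+'6.npz',**d); 
crop(load('scene6'),120,60,330,270,3,'s6.png')
"
```

```text
t 9.97 p [0.5994 0.0678 0.1736] F [-7.5  1.2 11.2] gw 0.006 q7 1.36
[[ 0.176 -0.001 -0.984]
 [ 0.984  0.002  0.176]
 [ 0.001 -1.     0.002]]
tgt [0.61871088 0.0633773  0.175     ] tool shift mm [ -0.9  -1.4 -19.8]
yaw of tool z 169.84666964939984 case x -10.313240312354818
```

View pics/s6.png

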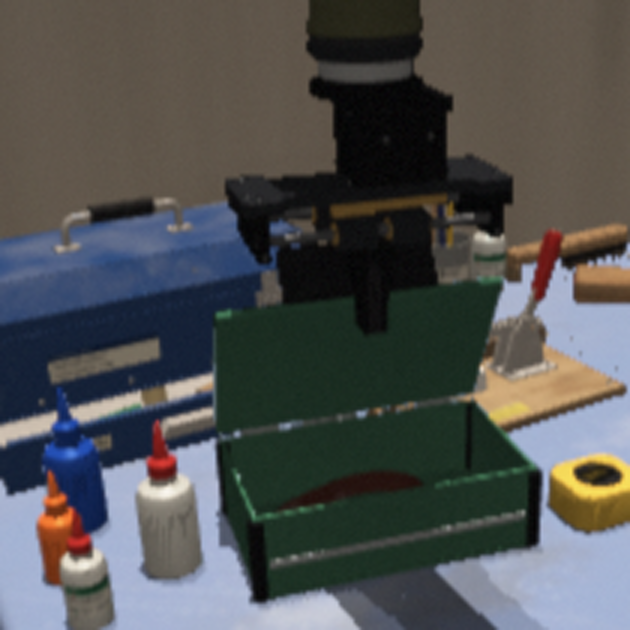

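Emit:
drive_tool --increments "0 -2 -4 0 255;0 -1 -4 0 255;0 -1 -4 0 255;0 -1 -4 0 255;0 -1 -4 0 255;0 -1 -4 0 255;0 0 -4 0 255;0 0 -4 0 255;0 0 -4 0 255;0 0 0 0 255"

```text
time: 11.28
position: [0.6358, 0.0606, 0.1784]
tool_rot: [-1.289, -1.078, 1.077]
ft_force: [-0.7, 0.3, 0.5]
grip_width: 0.004
```

```bash
python3 -c "
from h import *
from bench import get_image
go(-.0095,0,.110)
for n in ('scene',):
    d=get_image(n); np.savez(n+'7.npz',**d); 
crop(load('scene7'),120,60,330,270,3,'s7.png')
"
```

```text
t 11.28 p [0.6358 0.0606 0.1784] F [-0.7  0.3  0.5] gw 0.004 q7 1.4
[[ 0.177  0.001 -0.984]
 [ 0.984 -0.001  0.177]
 [-0.    -1.    -0.001]]
tgt [0.65265348 0.05720078 0.18      ] tool shift mm [ -0.4  -1.6 -17.2]
yaw of tool z 169.81204250616588 case x -10.313240312354818
```

View pics/s7.png

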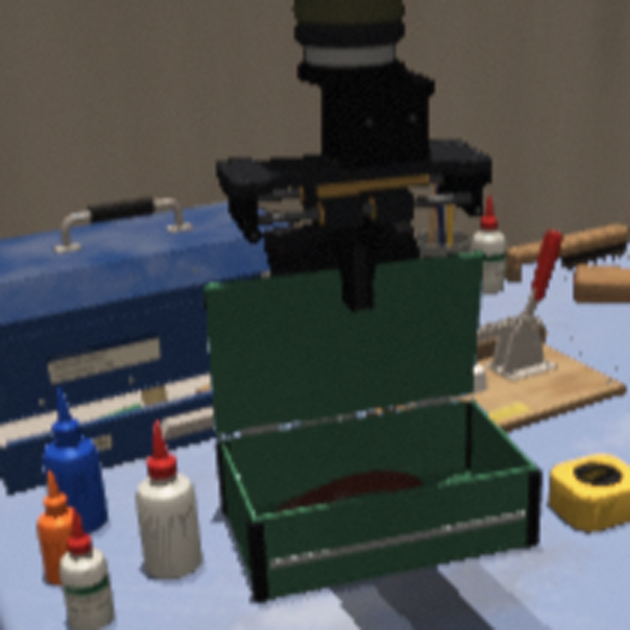

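Emit:
drive_tool --increments "0 0 -3 0 255;0 0 -3 0 255;0 0 -3 0 255;0 0 -3 0 255;0 0 -3 0 255;0 0 -3 0 255;0 0 0 0 255"

```text
time: 12.2
position: [0.6534, 0.0577, 0.1785]
tool_rot: [-1.289, -1.078, 1.077]
ft_force: [0.2, -0.4, 0.4]
grip_width: 0.004
```

```bash
python3 -c "
from h import *
from bench import get_image
go(-.0,0,.110)
for n in ('scene',):
    d=get_image(n); np.savez(n+'8.npz',**d); 
crop(load('scene8'),120,60,330,270,3,'s8.png')
"
```

```text
t 12.2 p [0.6534 0.0577 0.1785] F [ 0.2 -0.4  0.4] gw 0.004 q7 1.42
[[ 0.177  0.001 -0.984]
 [ 0.984 -0.     0.177]
 [-0.    -1.    -0.001]]
tgt [0.662  0.0555 0.18  ] tool shift mm [-0.6 -1.5 -8.8]
yaw of tool z 169.8282501640702 case x -10.313240312354818
```

View pics/s8.png

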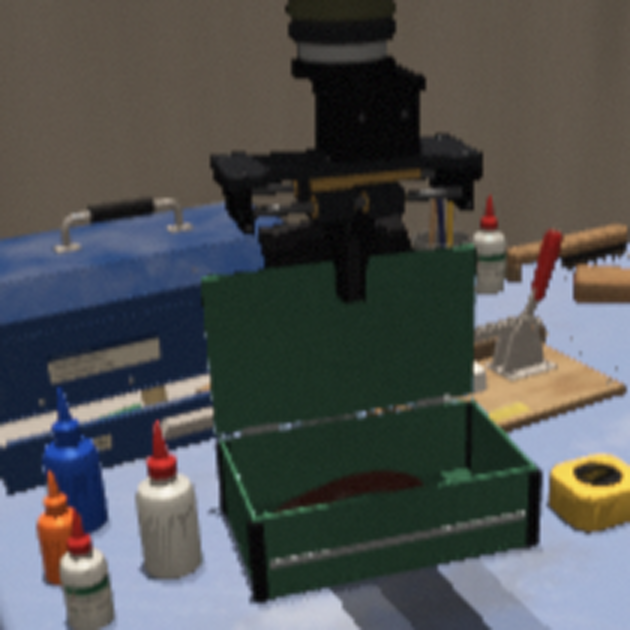

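```bash
python3 -c "
from h import *
for n,a,b in (('scene8',(203,280),(474,250)),('scene7',(207,286),(481,256))):
  d=load(n)
  for c,y in ((a,.112),(b,-.112)):
    uv=np.array(c)/3+[119.7,59.7]
    p=ony(d,uv,y)[0]; print(p, np.hypot(p[0],p[2]), np.degrees(np.arctan2(p[2],-p[0])))
"
```

```text
[-0.00368705  0.112       0.13342338] 0.13347431511427396 88.41707968468148
[ 0.011674   -0.112       0.12607874] 0.12661804951814687 95.2900993739055
[-0.02229577  0.112       0.13496521] 0.13679440508419188 80.61966095905596
[-0.00326512 -0.112       0.12556473] 0.125607176523601 88.51044659401194
```

```bash
python3 -c "
from h import *
d=load('scene0')
for c in ((436,68),(440,72),(444,74)):
    print(ony(d,np.array(c)/4+[119.6,139.6],0))
crop(d,210,140,250,180,15,'stop.png')
"
```

```text
[[ 6.42108236e-02 -5.71484240e-18  8.73051521e-02]]
[[ 5.45172953e-02 -2.09880195e-17  8.79552555e-02]]
[[ 4.48028342e-02 -1.99010965e-17  8.99846585e-02]]
```

View pics/stop.png

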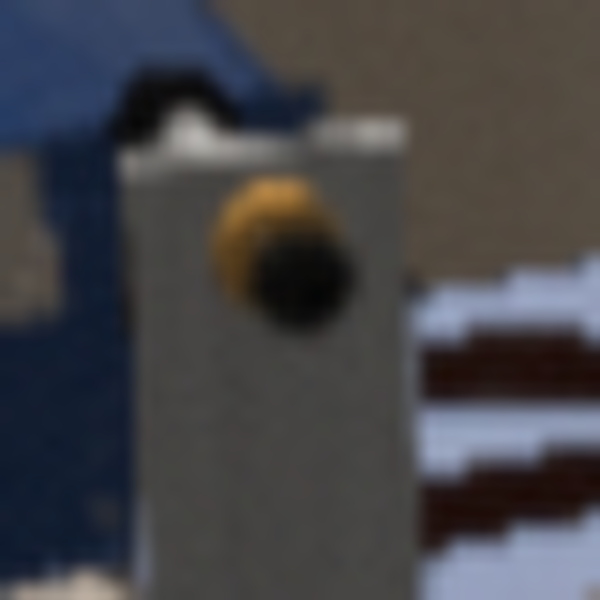

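Emit:
drive_tool --increments "0 0 -3 0 255;0 0 -3 0 255;0 0 -3 0 255;0 0 -3 0 255;0 0 -3 0 255;0 0 -3 0 255;0 0 -3 0 255;0 0 -2 0 255"

```text
time: 13.25
position: [0.6758, 0.0538, 0.1786]
tool_rot: [-1.288, -1.078, 1.077]
ft_force: [-2.8, 0.3, -1.6]
grip_width: 0.004
```

Emit:
drive_tool --increments "0 0 -2 0 255;0 0 -2 0 255;0 0 -2 0 255;0 0 -2 0 255"

```text
time: 13.75
position: [0.6836, 0.0524, 0.1787]
tool_rot: [-1.288, -1.078, 1.077]
ft_force: [-2.5, 1.1, -1.5]
grip_width: 0.008
```

```bash
python3 -c "
from h import *
from bench import get_image
go(.034,0,.110)
for n in ('scene',):
    d=get_image(n); np.savez(n+'9.npz',**d); 
crop(load('scene9'),120,60,330,270,3,'s9.png')
"
```

```text
t 13.75 p [0.6836 0.0524 0.1787] F [-2.5  1.1 -1.5] gw 0.008 q7 1.45
[[ 0.176  0.    -0.984]
 [ 0.984  0.     0.176]
 [ 0.    -1.    -0.   ]]
tgt [0.69545069 0.04941299 0.18      ] tool shift mm [ -0.8  -1.3 -12.2]
yaw of tool z 169.8376934556809 case x -10.313240312354818
```

View pics/s9.png

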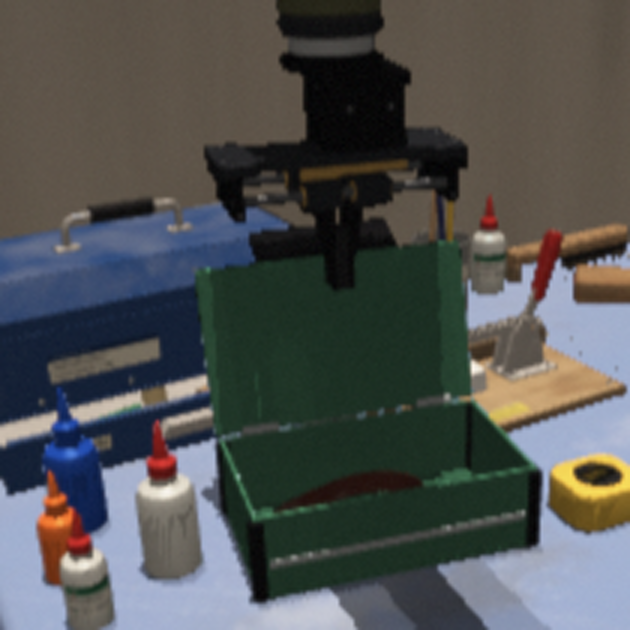

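Emit:
drive_tool --increments "0 0 -1.5 0 255;0 0 -1.5 0 255;0 0 -1 0 255;0 0 -1 0 255"

```text
time: 14.3
position: [0.6884, 0.0515, 0.1786]
tool_rot: [-1.288, -1.078, 1.077]
ft_force: [-2.4, 0.8, -0.1]
grip_width: 0.005
```

Emit:
drive_tool --increments "0 0 -1 0 255;0 0 -1 0 255;0 0 -1 0 255"

```text
time: 14.68
position: [0.6913, 0.0509, 0.1786]
tool_rot: [-1.288, -1.078, 1.077]
ft_force: [-1.8, 0.4, -1.5]
grip_width: 0.004
```

Emit:
drive_tool --increments "0 0 -1 0 255;0 0 -1 0 255;0 0 -1 0 255"

```text
time: 15.05
position: [0.6939, 0.0504, 0.1785]
tool_rot: [-1.287, -1.077, 1.078]
ft_force: [-4.2, 1.2, -0.1]
grip_width: 0.004
```

Force is starting to rise (about 4 N), so the stop is near.

Emit:
drive_tool --increments "0 0 -1 0 255;0 0 -1 0 255;0 0 0 0 255"

```text
time: 15.42
position: [0.6943, 0.0504, 0.1783]
tool_rot: [-1.284, -1.075, 1.08]
ft_force: [-8.3, 1.5, 1.3]
grip_width: 0.007
```

Emit:
drive_tool --increments "0 0 -1 0 255;0 0 -1 0 255;0 0 0 0 255;0 0 0 0 255"

```text
time: 15.92
position: [0.6946, 0.0504, 0.1782]
tool_rot: [-1.281, -1.072, 1.081]
ft_force: [-12.5, 1.0, 4.0]
grip_width: 0.007
```

Emit:
drive_tool --increments "0 0 -1 0 255;0 0 0 0 255;0 0 0 0 255;0 0 0 0 255;0 0 0 0 255;0 0 0 0 255;0 0 0 0 255;0 0 0 0 255"

```text
time: 16.92
position: [0.6948, 0.0503, 0.1782]
tool_rot: [-1.28, -1.071, 1.082]
ft_force: [-15.6, 1.6, 5.4]
grip_width: 0.003
```

Emit:
drive_tool --increments "0 0 1 0 255;0 0 2 0 255;0 0 2 0 255;0 0 2 0 255;0 0 5 0 255;0 0 10 0 255;0 0 20 0 255;0 -5 25 0 255;0 -10 25 0 255;0 -15 30 0 255;0 -15 30 0 255;0 -10 30 0 255;0 0 20 0 255;0 0 0 0 255"

```text
time: 18.68
position: [0.4993, 0.0857, 0.2341]
tool_rot: [-1.286, -1.08, 1.077]
ft_force: [1.4, 0.0, 0.4]
grip_width: 0.007
```

```bash
python3 -c "
from h import *
from bench import get_image
st()
for n in ('scene','top'):
    d=get_image(n); np.savez(n+'a.npz',**d); cv2.imwrite('pics/%sa.png'%n,cv2.resize(d['img'][:,:,::-1],(800,600)))
crop(load('scenea'),120,60,330,270,3,'sa.png')
"
```

```text
t 18.68 p [0.4993 0.0857 0.2341] F [1.4 0.  0.4] gw 0.007 q7 1.18
[[ 0.175  0.001 -0.985]
 [ 0.985  0.002  0.175]
 [ 0.002 -1.    -0.001]]
```

View pics/sa.png

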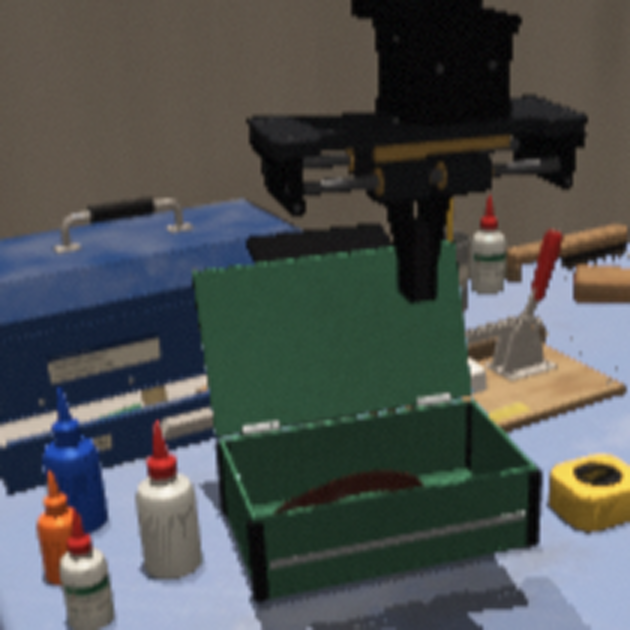

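View pics/topa.png

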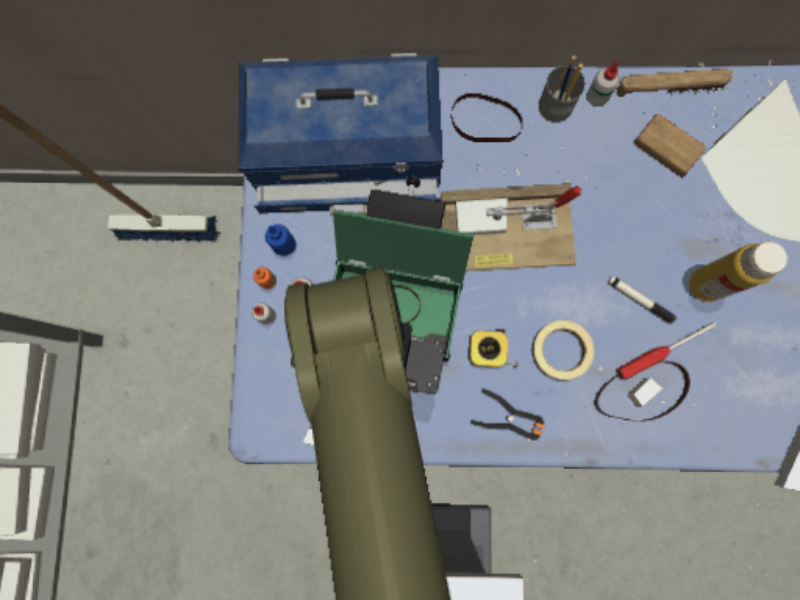

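```bash
python3 -c "
from h import *
from bench import workorder
d=load('scenea'); d0=load('scene0')
for c,y in (((194,274),.112),((452,247),-.112)):
    uv=np.array(c)/3+[119.7,59.7]
    p=ony(d,uv,y)[0]; print(p, np.hypot(p[0],p[2]), np.arctan2(p[2],-p[0]))
# unmoved check: neighbours
for n,(x0,y0,x1,y1) in dict(bottle=(162,195,190,255),measure=(302,208,342,238),roll=(336,196,382,228)).items():
    a,b=[cv2.cvtColor(i['img'][y0:y1,x0:x1],cv2.COLOR_RGB2GRAY).astype(np.float32) for i in(d0,d)]
    print(n,cv2.phaseCorrelate(a,b),np.abs(a-b).mean())
workorder.close_job()
"
```

```text
[0.04570097 0.112      0.12205317] 0.1303286367556118 1.9290714842863492
[ 0.06121127 -0.112       0.11377298] 0.12919407932356608 2.0643894304790513
bottle ((-0.05573793453860709, 0.0780899839309761), 0.9393803997834523) 13.036309
measure ((-0.05273937874212464, 0.06515037859713502), 0.99142387231191) 13.863334
roll ((-0.02438683160730193, 0.0015326472676910896), 0.9757842090912163) 14.413043
the job is handed in; nothing more can be done
```

The lid is open and resting against the stop screw. I pushed it up and over with the closed fingers and crept onto the stop. I pressed it home at about 15 N for roughly a second, then backed the arm clear and handed the job in at about 18.7 s.

**What the last checks showed:**
- **Contact with the stop:** the fingertip stayed at x ≈ 0.6945 while I commanded about 5 mm further. The force rose from about 2.5 N to 15.6 N over that distance.
- **After letting go:** the lid stayed open, with the gripper clear of everything and the measured force near zero.
- **Lid angle:** the two front corners in the picture gave 1.93 and 2.06 rad. They disagree by 0.13, and the second is above the 1.95 maximum. An angle of about 1.9 fits where the fingertip stopped, so I trust the contact evidence more than the picture.
- **Other objects:** the oil bottle, tape measure and tape roll shifted by less than 0.1 pixel between the first and last pictures. The oil bottle is the larger white one with the red spout.

**Problem on the way:** the force on the lip rose twice during the lift, to about 39 N and then about 73 N. The second time, at about 58°, the fingertip caught on the lip. I backed off, lowered the finger and carried on under the lid's front edge. The contact was on the fingers, and the lid was still well away from the stop. It stayed under the 120 N wrist limit at the readings I took.

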